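# Stamp the tag board and feed it out to the gauge

## Robot

A 6-joint arm with a two-finger parallel gripper is mounted at the origin on the work surface. World frame = base frame: x ahead of the robot, y to its left, z up, the work surface at z = 0. Lengths are in m, angles in rad, forces in N, time in s.
With the tool pointing down it reaches from about 0.275 to 0.725 m from the base axis. Payload 5.6 kg.
Tool frame: the origin (TCP) lies on the centre line of the jaws, within the pads' length; the fingertips stand 22 mm ahead of it and the grasp point (between the pads) lies 3 mm ahead of it; z points along the fingers, y is the direction in which the jaws open and shut (so a half turn about z gives the same grasp; the last joint's range is limited). The gripper opens to 85 mm and grips with 20 to 120 N. Pads are 22 mm wide; open, the fingers measure 114 mm over their backs; the gripper's body (76 mm by 85 mm) begins 54 mm behind the grasp point. The pads swing forward as they close: fully open they stand 13 mm farther back than shut.
Start: joints at [-1.045, 0.255, 0.108, 0, -1.424, -0.285], TCP at [0.131, -0.534, 0.253] pointing down, gripper open.
Joint ranges: [-2.95, 2.95], [-1.21, 1.97], [-1.09, 1.5], [-2.87, 1.71], [-2.94, -0.07], [-3.05, 3.05]. Speed limits (rad/s): [2.57, 2.57, 3.14, 3.14, 3.14, 3.14].

## Interface

Orientations are given as a unit quaternion [w, x, y, z].
In Python, from bench import * gives the robot as it stands.
- The arm moves only by the tool apply_moves, never from a script. Its argument "rows" is a list of rows, each a list of 3 entries, a list of its own where there are three numbers: the gripper's target within -1 to 1 (shut at 1, half-way at 0, fully open at -1), then the shift along the tool's x, y, z in m, then the turn about the tool's z in rad. In form: [[gripper, [dx, dy, dz], yaw], ...]. A call has 1 to 8 rows; each row is the pose to reach, as a shift and turn from the pose commanded when the call began, along the tool's axes at that moment; what a row does not reach only later rows make up. A row lasts 1/12 s, in which the tool goes at most 41.7 mm and 7.16 degrees, less where a joint would pass 70% of its speed; a pose out of reach is approached as far as the arm can. A call with a gripper value outside its range is refused whole. The fingers move at their own pace and stop on an object; the grip force is fixed at half the most. Time passes only in rows, so rows that repeat a pose let the fingers close. It gives the time, the measured TCP pose, the force and the opening at its end, in the units of the state.
- observe(): the state, without advancing time (a new reading comes with each control period).
- get_image(name): name is "scene" or "top" or "wrist"; returns (picture, depth): 420x560x3 uint8, red, green, blue; 420x560 float32, m along the optical axis (not along the pixel's ray), 0 where there is no reading.
- camera_model(name): a dict with "camera_matrix" (3x3 intrinsics, pixels), "R" (3x3) and "t" (3): a world point X has camera coordinates R X + t; the wrist camera has in their place "mount" (4x4, takes a point from camera to tool coordinates, whose origin is the TCP and whose axes are the flange's). Camera axes: x right, y down, z forward; pixel columns grow to the right and rows downward; lengths in m; the calibration is good to about 2 mm. A picture is of the moment at which its call begins: read the wrist's pose just before it. camera_model takes no time and is no camera call.
- close_job(): hands the job in, once; it reports no verdict.
Trained networks look in the newest picture that a camera, given by its name, has taken for a name from the list of things; names that differ only in an ending like _2 or _b are one class to them, and where a whole thing is asked for, a point or a joint stands for the part that bears it (a point fixed in the world has none). Each returns a list of dicts, best first, with "conf" (0 to 1); they miss things now and then, are a little off and sometimes report something else, mostly with a low value. They report only what shows in the picture. A call takes as long as a camera call. They do not tell look-alikes from the thing itself.
- look_for(camera, query): "xyz" ([x, y, z] in m, in the coordinates of the camera as it stood for that picture, good to about 4 mm: the middle of the surface that is visible of it).
- cut_out(camera, query): "region" (420x560 bool, what is visible of it).
The state is a dict: "time": time; "joints": joint angles; "joint_velocities": joint speeds; "joint_efforts": joint torques, N m; "tcp_pos": TCP position; "tool_rot": TCP orientation; "ft_force": force on the tool from outside, world axes, zero at the start; "wrist_torque": the same for the moment, N m; "finger_gap": finger opening in m.
Only numpy, scipy, OpenCV 4.12 (cv2) and the standard library are available. Lean on these libraries where they do the work, as an engineer would, in place of code of your own. Each camera call takes 0.05 s, during which the arm holds its last target.

## Task

Stamp the plywood board lying in the hand press: push the press lever right down to its stop and let it spring all the way back up, before moving the board. Then take the board by the grip block at its inner end and slide it outward along the bed until its outer end is level with the pointer of the end gauge; it would tip there, so finish while still holding it by the block, flat on the bed and still, and leave the other things on the desk alone.

Things in the scene. Friction and masses are not known exactly. Their poses are not given: they have to be found in the camera images.
- press: hand marking press fixed to the desk; place and turn vary. Origin: on the desk under the middle of its feed bed; z up, +y = outward, the feed direction (roughly to the robot's left), +x = away from the robot. Steel bed top 80 mm above the desk, from y = -160 to +160 mm. Two guide rails, inner faces at x = -50 and +50 mm, rise 8 mm above the bed
- bed_edge (a point): middle of the upper edge of the press bed's outer end (80 mm above the desk): the board overhangs from here and would tip over it
- press_head (a point): centre of the underside of the press's head, 122 mm above the desk, under which the board passes. Head: x -10 to 105, y 132 to 168 mm in the press frame, top 178 mm high (lever fork 204 mm); the column behind it: x 61 to 105, y 125 to 175 mm, 200 mm high. Keep clear of it
- lever (a joint): press lever, rad: 0 = at rest, raised 40 degrees, pointing towards the robot; grows as it is pushed down; 0.75 = down at its stop (its grip is then nearly level with the hinge). A spring brings it back to 0 when let go; pushing its grip down takes about 3 N at first and about 8 N at the stop
- lever_hinge (a point): point on the lever's hinge axis (parallel to the press's y axis), 192 mm above the desk
- lever_grip (a point): centre of the cross grip at the lever's end: black round bar 20 mm thick, 70 mm long, parallel to the press's y axis, 130 mm from the hinge axis; about 276 mm above the desk at rest, 184 mm at the stop
- board: loose plywood board, 90 (x) x 460 (y) x 12 mm, 0.3 to 0.65 kg, flat between the rails on the press bed; its +y end overhangs the outer edge by 40 to 100 mm at the start. Origin: centre of its underside; +y towards its outer end. Centre of mass 14 mm to the -y side of the origin: with this past the bed edge, as it is at the gauge, the board tips unless held by its block
- board_end (a point): middle of the upper edge of the board's outer (+y) end face
- board_grip (a point): middle of the top of the wooden grip block that stands fixed on the board near its inner (-y) end, at y = -200 mm: 24 mm (x) x 42 mm (y), 38 mm high above the board; its top is 130 mm above the desk
- gauge: end gauge, a steel post 110 mm high on a 60 x 60 mm foot, fixed to the desk past the bed's outer edge, beside the board's path on the robot's (-x) side; the overhang it asks for varies from 265 to 315 mm. Its axes are parallel to the press's. Origin: centre of its foot's underside
- gauge_tip (a point): tip of the gauge's dark arrow-shaped pointer (23 mm wide, 6 mm thick), which points at the board's path from the side, at the height of the board's top. The outer end face of the board is to be level with it along the press's y axis
- mouse: Computer mouse, 58 x 105 x 32 mm, black, on the desk under the path of the board's free end. Loose; leave it alone. Origin: centre of its underside.
- tape: Roll of tape lying flat, 90 mm across, 25 mm high, on the robot's side of the press. Loose; leave it alone. Origin: centre of its underside.
- tag_tray: Open grey tray of metal tags, 90 x 140 x 35 mm, behind the press bed. Loose; leave it alone. Origin: centre of its underside.
- radio: Two-way radio standing upright, 34 x 58 mm, 200 mm high with its aerial, at the right. Loose; leave it alone. Origin: centre of its underside.
- mug: White mug, 82 mm across, 95 mm high, front right. Loose; leave it alone. Origin: centre of its underside.
- battery: Flat black radio battery, 55 x 90 x 22 mm, on the robot's side of the press. Loose; leave it alone. Origin: centre of its underside.
Mind the look-alikes: they are no part of the job. What is shaped like the gauge but blue is not meant.

How it is judged:
By the outcome, as a careful person would: the job done as asked, in the order asked, and still so for the second after the job is handed in, while the arm keeps its last pose, push and grip.
It also fails if it takes over 56 s, if anything falls off the work surface, if the arm or the gripper's body presses on something with over 40 N, if the wrist force passes 120 N, or if a joint passes its speed limit or range.

## Working session

There is one attempt and no reset: what is moved stays moved. The work goes in short steps, Python scripts to look and compute and a tool call to move; the robot and the scene stay as the last step left them, time stands still between calls to the robot, and variables do not carry over. Pictures are saved under pics/ and viewed, and the job is handed in when it is done.

Besides the shell and the picture viewer there is one more tool, called after "Call:" by a JSON object that holds its "op" and its "data". apply_moves: Moves the arm, as the interface text tells. Its arguments: {"type":"object","properties":{"rows":{"type":"array"}},"required":["rows"]}

```bash
ls; mkdir -p pics; cat > h.py <<'E'
from bench import *
import numpy as np, cv2
def save(n,f):
    im,d=get_image(n); cv2.imwrite('pics/'+f,im[:,:,::-1]); return im,d
def w(cam,p):
    m=camera_model(cam); return np.array(m['R']).T@(np.array(p)-np.array(m['t']))
def back(cam,u,v,z):
    m=camera_model(cam);K=np.array(m['camera_matrix']);return w(cam,np.linalg.inv(K)@[u,v,1]*z)
def proj(cam,X):
    m=camera_model(cam);K=np.array(m['camera_matrix']);c=K@(np.array(m['R'])@np.array(X)+np.array(m['t']));return c[:2]/c[2]
E
python3 - <<'E'
from h import *
np.set_printoptions(precision=4,suppress=True)
s=observe();print(s)
im,d=save('scene','s0.png');np.save('sd.npy',d)
im,d=save('top','t0.png');np.save('td.npy',d)
for q in ['board_grip','board_end','gauge_tip','lever_grip','lever_hinge','press_head','bed_edge','gauge','board']:
  for c in ['top','scene']:
    for r in look_for(c,q)[:3]: print(q,c,round(r['conf'],2),w(c,r['xyz']))
E
```

```text
pics
{'time': 0.0, 'joints': array([-1.0454,  0.2557,  0.107 , -0.0005, -1.424 , -0.2846]), 'joint_velocities': array([ 0.0021,  0.0003,  0.001 , -0.0002,  0.002 , -0.001 ]), 'joint_efforts': array([  0.0003, -38.6626,  23.7944,   5.3649,  -0.0059,  -0.    ]), 'tcp_pos': array([ 0.1311, -0.5337,  0.2524]), 'tool_rot': array([-0.0001, -0.1201,  0.9928,  0.0009]), 'ft_force': array([ 0.2335, -0.6565,  0.7097]), 'wrist_torque': array([-0.0318,  0.0141,  0.0498]), 'finger_gap': 0.08551175670360073}
board_grip top 0.76 [ 0.5622 -0.0719  0.092 ]
board_grip top 0.31 [ 0.5338 -0.4955  0.1237]
board_grip scene 0.6 [ 0.5796 -0.1073  0.0873]
board_end top 0.9 [ 0.5622 -0.0719  0.0918]
board_end scene 0.65 [ 0.576  -0.105   0.0897]
board_end scene 0.5 [0.4725 0.3732 0.0113]
gauge_tip top 0.82 [0.465  0.3743 0.008 ]
gauge_tip top 0.74 [0.5836 0.4768 0.0093]
gauge_tip scene 0.84 [0.4711 0.3734 0.0114]
gauge_tip scene 0.83 [0.5957 0.4835 0.0031]
lever_grip top 0.83 [0.5211 0.082  0.28  ]
lever_grip scene 0.83 [0.533  0.0809 0.2651]
lever_grip scene 0.55 [0.6189 0.0362 0.078 ]
lever_hinge top 0.86 [0.585  0.0534 0.1223]
lever_hinge scene 0.83 [0.6197 0.0417 0.0801]
press_head top 0.8 [0.5896 0.0546 0.1278]
press_head scene 0.56 [ 0.5581 -0.5097  0.0905]
press_head scene 0.41 [ 0.5767 -0.1057  0.0898]
bed_edge top 0.92 [0.5854 0.0611 0.1272]
bed_edge scene 0.8 [0.6195 0.0359 0.0758]
gauge top 0.76 [0.5871 0.4822 0.0078]
gauge top 0.64 [0.4635 0.376  0.0116]
gauge scene 0.81 [0.4777 0.3735 0.0085]
gauge scene 0.64 [ 0.695  -0.1348  0.0154]
gauge scene 0.56 [0.5947 0.483  0.011 ]
board top 0.93 [ 0.5614 -0.0712  0.0917]
board scene 0.89 [ 0.5776 -0.103   0.0881]
```

View pics/s0.png

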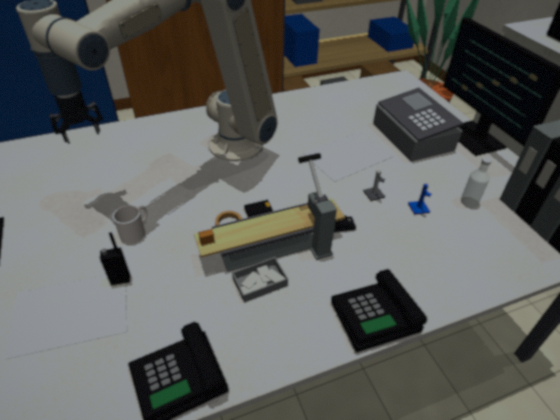

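View pics/t0.png

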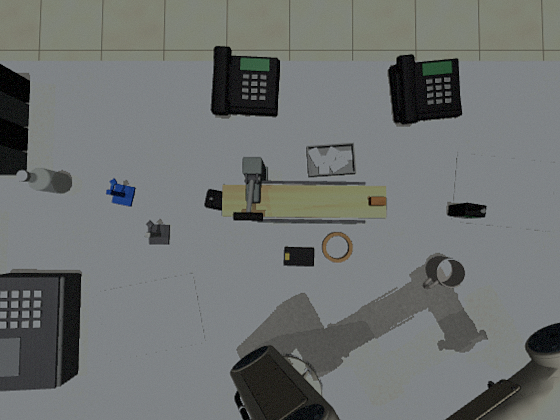

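Scene view: the grey gauge is at (376,185), the blue look-alike at (420,203), the block at (206,237) and the lever grip at (310,158). Top view: block (377,201), board columns 222–386, grey gauge pointer about (152,228), lever grip (248,217).

```bash
python3 - <<'E'
from h import *
np.set_printoptions(precision=4,suppress=True)
im,d=save('top','t1.png')
m=camera_model('top');K=np.array(m['camera_matrix']);print(K,m['R'],m['t'])
v,u=np.mgrid[:420,:560]
P=np.stack([u,v,np.ones_like(u)],-1).reshape(-1,3)@np.linalg.inv(K).T*d.reshape(-1,1)
P=((P-np.array(m['t']))@np.array(m['R'])).reshape(420,560,3);np.save('P.npy',P)
cv2.imwrite('pics/zoom.png',cv2.resize(im[140:260,100:400,::-1],None,fx=2.6,fy=2.6,interpolation=cv2.INTER_CUBIC))
r=cut_out('top','board')[0]['region']
hsv=cv2.cvtColor(im,cv2.COLOR_RGB2HSV)
print(im[201,377],hsv[201,377],hsv[201,300],P[201,377],P[201,300])
b=r&(abs(P[...,2]-.092)<.012)
q=P[b][:,:2].astype(np.float32); print(b.sum(),cv2.minAreaRect(q)); print(cv2.boxPoints(cv2.minAreaRect(q)))
g=r&(abs(P[...,2]-.13)<.012)&(u>350); print('block',g.sum(),P[g].mean(0),P[g].min(0),P[g].max(0))
for q in ['lever_grip','gauge']:
  for c in cut_out('top',q)[:2]:
    R=c['region'];print(q,c['conf'],R.sum(),u[R].mean(),v[R].mean(),P[R].mean(0), P[R].min(0),P[R].max(0))
g=(u>140)&(u<175)&(v>210)&(v<250)&(P[...,2]>.04)
for a in zip(u[g],v[g],P[g]): print(a[0],a[1],a[2])
E
```

```text
[[409.8181   0.     284.7383]
 [  0.     409.8181 205.2018]
 [  0.       0.       1.    ]] [[ 0.0058 -0.9999 -0.0101]
 [-0.9984 -0.0052 -0.0557]
 [ 0.0556  0.0104 -0.9984]] [-0.0045  0.5549  1.2088]
[116  81  48] [ 15 149 116] [ 34  69 129] [ 0.5613 -0.2522  0.1289] [ 0.5626 -0.0449  0.0932]
4660 ((0.5629166960716248, -0.05408686399459839), (0.4591065049171448, 0.095651775598526), 89.56205749511719)
[[ 0.5133 -0.2833]
 [ 0.609  -0.284 ]
 [ 0.6125  0.1751]
 [ 0.5168  0.1758]]
block 142 [ 0.5614 -0.2534  0.1295] [ 0.5503 -0.2741  0.1238] [ 0.5724 -0.233   0.1353]
lever_grip 0.97 455 248.45494505494506 205.11428571428573 [0.5417 0.0824 0.2647] [ 0.4869 -0.0141 -0.0033] [0.6243 0.1277 1.2377]
gauge 0.96 458 157.26855895196508 233.30786026200875 [0.469  0.3728 0.0321] [ 0.4365 -0.0141 -0.004 ] [0.5043 0.4163 1.2377]
gauge 0.81 487 120.63039014373716 193.38603696098562 [0.5861 0.4832 0.0354] [ 0.4869 -0.0141 -0.0036] [0.622  0.5336 1.2377]
148 214 [ 0.4869 -0.0141  1.2377]
154 219 [ 0.4869 -0.0141  1.2377]
155 219 [ 0.4869 -0.0141  1.2377]
149 220 [0.5071 0.3779 0.0925]
148 221 [0.5042 0.3
[... 2879 characters left out ...]
644 0.3706 0.0425]
145 236 [0.4626 0.3833 0.1061]
146 236 [0.4627 0.3801 0.1072]
147 236 [0.4627 0.3767 0.1091]
148 236 [0.4626 0.3755 0.1045]
149 236 [0.4627 0.3722 0.1061]
150 236 [0.4626 0.3716 0.0998]
151 236 [0.4624 0.372  0.0903]
152 236 [0.4623 0.3707 0.0857]
153 236 [0.4621 0.3717 0.0741]
154 236 [0.4619 0.3715 0.0661]
155 236 [0.4618 0.3711 0.0586]
156 236 [0.4615 0.3719 0.0473]
145 237 [0.46   0.3812 0.112 ]
146 237 [0.4599 0.3793 0.1093]
147 237 [0.4598 0.3788 0.1027]
148 237 [0.4599 0.3745 0.1074]
149 237 [0.4599 0.372  0.1066]
150 237 [0.4597 0.3721 0.0979]
151 237 [0.4596 0.3711 0.0925]
152 237 [0.4595 0.3707 0.0855]
153 237 [0.4592 0.3725 0.0716]
154 237 [0.459  0.3724 0.0633]
```

View pics/zoom.png

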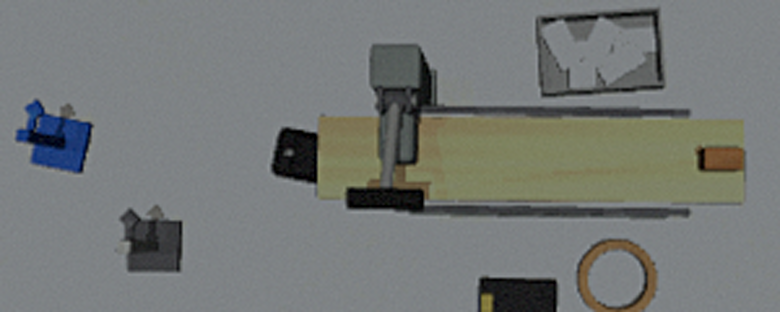

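```bash
python3 - <<'E'
from h import *
np.set_printoptions(precision=4,suppress=True)
P=np.load('P.npy');v,u=np.mgrid[:420,:560]
g=(P[...,2]>.262)&(P[...,2]<.31)&(u>225)&(u<275)&(v>205)&(v<230)
q=P[g];print(g.sum(),q.mean(0),np.percentile(q,[2,98],axis=0));print(cv2.minAreaRect(q[:,:2].astype(np.float32)))
g=(abs(P[...,2]-.088)<.004)&(u>260)&(u<370)
for lo,hi in ((175,189),(218,230)):
  k=g&(v>lo)&(v<hi);q=P[k];print(k.sum(),q.mean(0),np.polyfit(q[:,1],q[:,0],1),q[:,1].min(),q[:,1].max())
# head/fork
for lo,hi in((.165,.185),(.185,.215)):
  k=(P[...,2]>lo)&(P[...,2]<hi)&(u>225)&(u<285)&(v>150)&(v<215);q=P[k];print(lo,k.sum(),np.percentile(q,[3,97],axis=0))
im,d=save('scene','s1.png')
cv2.imwrite('pics/sz.png',cv2.resize(im[140:270,180:450,::-1],None,fx=2.9,fy=2.9,interpolation=cv2.INTER_CUBIC))
for X in ([.506,.3775,.092],[.5645,.1755,.092],[.5614,-.2534,.13]): print(proj('scene',X),proj('top',X))
print(camera_model('wrist')['mount'])
E
```

```text
276 [0.5154 0.0837 0.2813] [[0.505  0.0489 0.2641]
 [0.5351 0.1161 0.2876]]
((0.5218814611434937, 0.08298906683921814), (0.03368378058075905, 0.0687675029039383), 0.24940523505210876)
493 [ 0.6103 -0.0775  0.0888] [0.0058 0.6107] -0.23537370730331092 0.06510715954952348
278 [ 0.508  -0.0829  0.0878] [0.008  0.5087] -0.2246438956954154 0.06409066415019367
0.165 180 [[0.555  0.0573 0.1684]
 [0.6482 0.1006 0.1808]]
0.185 495 [[0.6004 0.0583 0.1935]
 [0.6651 0.1049 0.2071]]
[383.0071 180.9802] [149.2027 220.3977]
[337.8926 206.0516] [221.4343 199.9462]
[205.3858 231.2616] [377.5457 200.9373]
[[-0.0002 -0.9498 -0.3129  0.08  ]
 [ 1.     -0.0002  0.0002  0.0013]
 [-0.0002 -0.3129  0.9498 -0.1207]
 [ 0.      0.      0.      1.    ]]
```

View pics/sz.png

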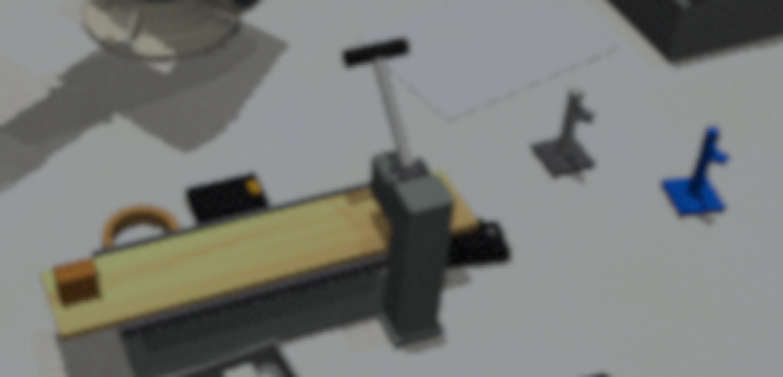

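```bash
cat >> h.py <<'E'
from scipy.spatial.transform import Rotation as Ro
def to(target,ydir=(0.007,1,0)):
    s=observe();q=s['tool_rot'];R=Ro.from_quat([q[1],q[2],q[3],q[0]]).as_matrix()
    d=R.T@(np.array(target)-s['tcp_pos']); y=R.T@np.array(ydir)
    print('t',s['time'],'tcp',s['tcp_pos'].round(4),'F',s['ft_force'].round(2),'gap',round(s['finger_gap'],4))
    print('shift',d.round(4),'yaw',round(float(np.arctan2(-y[0],y[1])),4))
E
python3 - <<'E'
from h import *
to([.513,.083,.35])
E
```

```text
t 1.25 tcp [ 0.1312 -0.5341  0.2533] F [-0.49 -0.6  -0.14] gap 0.0856
shift [-0.518   0.5083 -0.0967] yaw 0.2478
```

Call:
{"op": "apply_moves", "data": {"rows": [[1,[-0.02,0.02,-0.03],0.03],[1,[-0.05,0.05,-0.05],0.06],[1,[-0.08,0.078,-0.07],0.1],[1,[-0.11,0.107,-0.08],0.15],[1,[-0.138,0.135,-0.09],0.2],[1,[-0.166,0.163,-0.097],0.248],[1,[-0.194,0.19,-0.097],0.248],[1,[-0.222,0.218,-0.097],0.248]]}}

```text
time: 1.92
tcp_pos: [0.2938, -0.2704, 0.3512]
tool_rot: [0.001, 0.004, 1.0, -0.0]
ft_force: [1.4, 0.3, 0.4]
finger_gap: -0.0004
```

```bash
python3 - <<'E'
from h import *
to([.513,.083,.35])
E
```

```text
t 1.9167 tcp [ 0.2938 -0.2704  0.3512] F [1.41 0.29 0.39] gap -0.0004
shift [-0.2164  0.3552  0.0014] yaw -0.0009
```

Call:
{"op": "apply_moves", "data": {"rows": [[1,[-0.02,0.034,0],0],[1,[-0.041,0.067,0],0],[1,[-0.062,0.1,0],0],[1,[-0.083,0.135,0],0],[1,[-0.104,0.17,0],0],[1,[-0.125,0.205,0],0],[1,[-0.145,0.238,0],0],[1,[-0.16,0.265,0],0]]}}

```text
time: 2.58
tcp_pos: [0.456, -0.0056, 0.3501]
tool_rot: [0.0, 0.003, 1.0, 0.0]
ft_force: [0.2, -0.1, 0.4]
finger_gap: 0.0004
```

Call:
{"op": "apply_moves", "data": {"rows": [[1,[-0.02,0.034,0],0],[1,[-0.035,0.06,0],0],[1,[-0.042,0.075,0],0],[1,[-0.042,0.075,0],0]]}}

```text
time: 2.92
tcp_pos: [0.4986, 0.0691, 0.3489]
tool_rot: [-0.001, 0.002, 1.0, -0.0]
ft_force: [-0.3, -0.7, -1.0]
finger_gap: 0.0003
```

```bash
python3 - <<'E'
from h import *
to([.513,.083,.32])
im,d=save('scene','s2.png')
cv2.imwrite('pics/sz2.png',cv2.resize(im[60:270,180:450,::-1],None,fx=2.8,fy=2.8,interpolation=cv2.INTER_CUBIC))
im,d=save('wrist','w2.png')
E
```

```text
t 2.9167 tcp [0.4986 0.0691 0.3489] F [-0.32 -0.73 -1.02] gap 0.0003
shift [-0.0144  0.014   0.0289] yaw 0.0025
```

View pics/sz2.png

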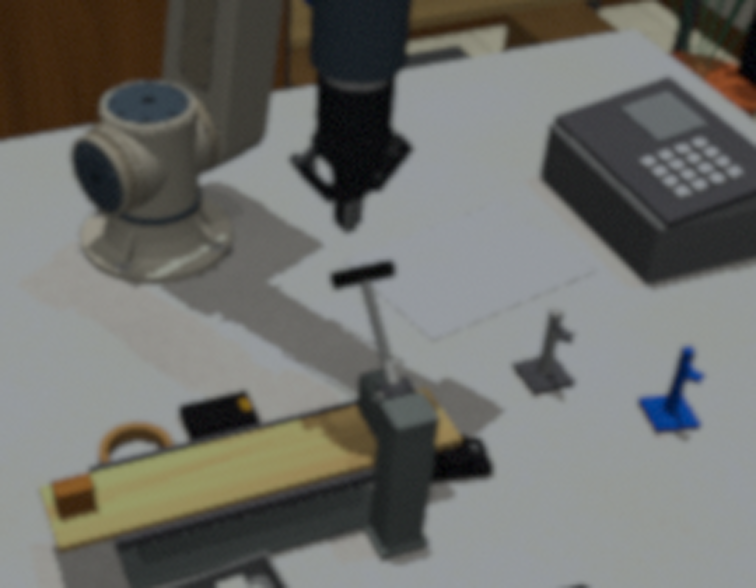

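View pics/w2.png

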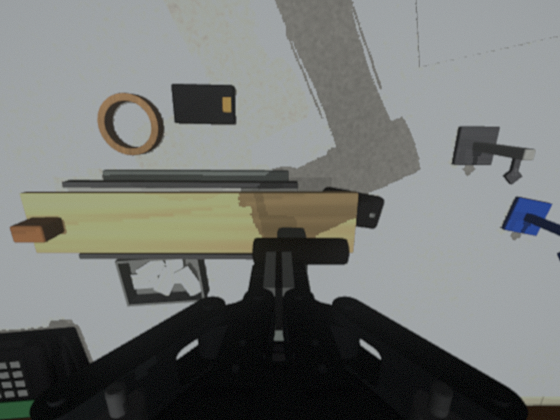

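The scene and wrist pictures show the closed fingers just short of the bar. It is at (300,250) in the wrist view, and the gauge pointer is at (514,175).

Call:
{"op": "apply_moves", "data": {"rows": [[1,[-0.0164,0.014,0.0],0],[1,[-0.0164,0.014,0.02],0],[1,[-0.0164,0.014,0.035],0],[1,[-0.0164,0.014,0.042],0],[1,[-0.012,0.014,0.049],0],[1,[-0.007,0.014,0.055],0],[1,[-0.0034,0.014,0.06],0],[1,[-0.0034,0.014,0.06],0]]}}

```text
time: 3.68
tcp_pos: [0.5006, 0.0794, 0.2911]
tool_rot: [0.001, 0.004, 1.0, -0.0]
ft_force: [-0.2, -1.0, 4.5]
finger_gap: -0.0003
```

```bash
python3 - <<'E'
from h import *
to([.4848,.083,.2172])
im,d=save('scene','s3.png')
cv2.imwrite('pics/sz3.png',cv2.resize(im[60:270,180:450,::-1],None,fx=2.8,fy=2.8,interpolation=cv2.INTER_CUBIC))
im,d=save('wrist','w3.png')
E
```

```text
t 3.6833 tcp [0.5006 0.0794 0.2911] F [-0.22 -1.01  4.53] gap -0.0003
shift [0.016  0.0035 0.0739] yaw -0.001
```

View pics/sz3.png

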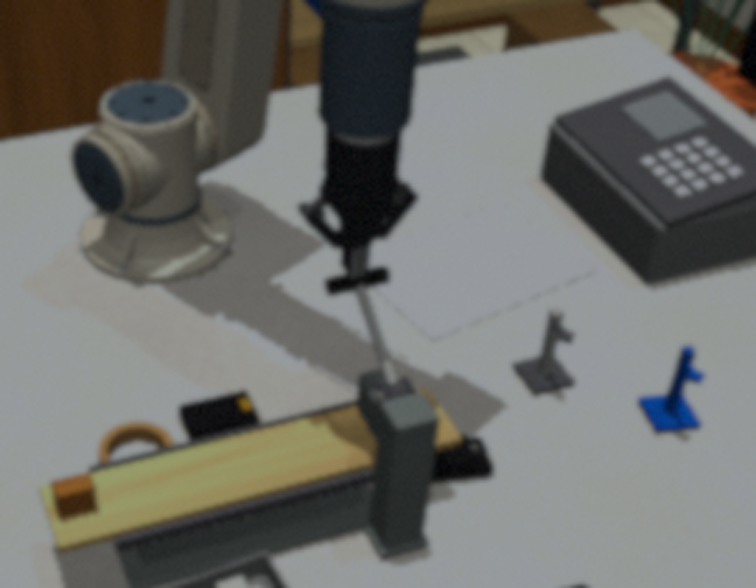

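View pics/w3.png

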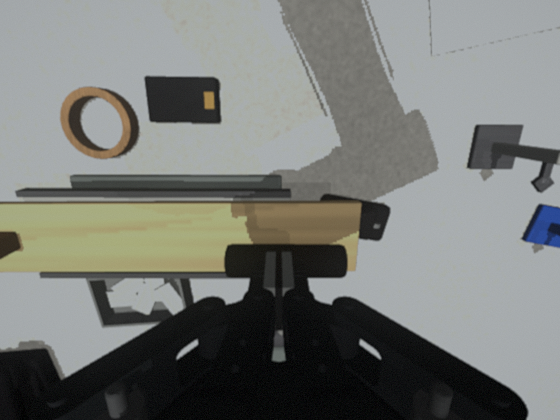

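The fingertips are on the bar and it is being pushed down; the force reads 4.5 N.

Call:
{"op": "apply_moves", "data": {"rows": [[1,[0.0055,0,0.01],0],[1,[0.0096,0,0.0205],0],[1,[0.013,0,0.0315],0],[1,[0.0155,0,0.0425],0],[1,[0.017,0,0.0535],0],[1,[0.0174,0,0.063],0],[1,[0.0172,0,0.069],0],[1,[0.0172,0,0.072],0]]}}

```text
time: 4.45
tcp_pos: [0.4831, 0.0802, 0.2182]
tool_rot: [-0.001, 0.004, 1.0, -0.0]
ft_force: [-5.2, 0.3, 7.9]
finger_gap: 0.0002
```

Call:
{"op": "apply_moves", "data": {"rows": [[1,[0,0,0.002],0],[1,[0,0,0.003],0],[1,[0,0,0.003],0]]}}

```text
time: 4.7
tcp_pos: [0.4832, 0.0802, 0.2169]
tool_rot: [-0.0, 0.004, 1.0, -0.0]
ft_force: [-8.2, 0.1, 12.3]
finger_gap: 0.0003
```

```bash
python3 - <<'E'
from h import *
to([.4848,.083,.2172])
im,d=save('scene','s4.png')
cv2.imwrite('pics/sz4.png',cv2.resize(im[60:270,180:450,::-1],None,fx=2.8,fy=2.8,interpolation=cv2.INTER_CUBIC))
E
```

```text
t 4.7 tcp [0.4832 0.0802 0.2169] F [-8.23  0.11 12.34] gap 0.0003
shift [-0.0016  0.0028 -0.0003] yaw -0.0001
```

View pics/sz4.png

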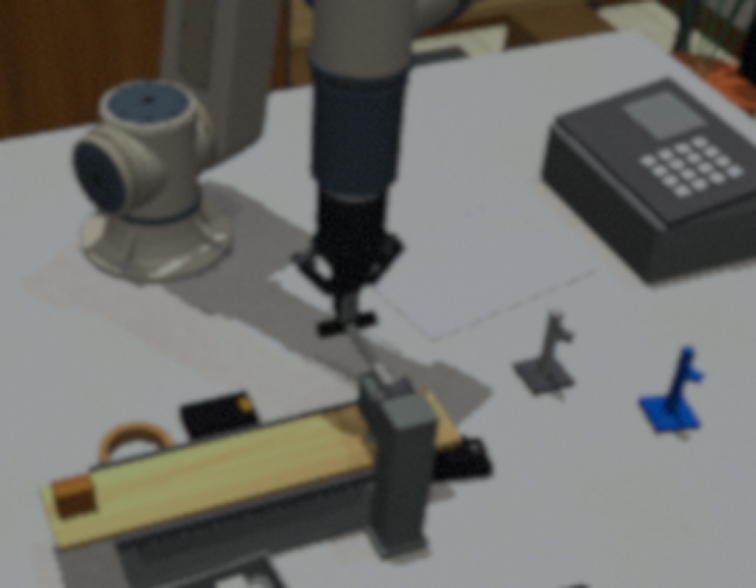

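Call:
{"op": "apply_moves", "data": {"rows": [[1,[0.001,0,0.003],0],[1,[0.002,0,0.006],0],[1,[0.002,0,0.006],0]]}}

```text
time: 5.0
tcp_pos: [0.4832, 0.0802, 0.2158]
tool_rot: [0.004, 0.003, 1.0, 0.0]
ft_force: [-14.0, -0.2, 33.7]
finger_gap: -0.0002
```

Call:
{"op": "apply_moves", "data": {"rows": [[1,[0,0,-0.016],0],[1,[-0.002,0,-0.0385],0],[1,[-0.008,0,-0.06],0],[1,[-0.0175,0,-0.081],0],[1,[-0.0305,0,-0.102],0],[1,[-0.0305,0,-0.13],0],[1,[-0.0305,0,-0.15],0],[1,[-0.0305,0,-0.15],0]]}}

```text
time: 5.67
tcp_pos: [0.5141, 0.0802, 0.3636]
tool_rot: [0.003, 0.004, 1.0, 0.001]
ft_force: [0.5, 0.2, 1.3]
finger_gap: -0.0
```

```bash
python3 - <<'E'
from h import *
np.set_printoptions(precision=4,suppress=True)
to([.5614,-.2534,.24])
im,d=save('scene','s5.png')
cv2.imwrite('pics/sz5.png',cv2.resize(im[60:270,180:450,::-1],None,fx=2.8,fy=2.8,interpolation=cv2.INTER_CUBIC))
for r in look_for('scene','lever_grip')[:2]: print(r['conf'],w('scene',r['xyz']))
for r in look_for('scene','board_grip')[:2]: print(r['conf'],w('scene',r['xyz']))
E
```

```text
t 5.6667 tcp [0.5141 0.0802 0.3636] F [0.5  0.23 1.28] gap -0.0
shift [-0.0491 -0.3335  0.1233] yaw -0.0008
0.6 [ 0.5799 -0.1042  0.0887]
0.27 [0.5919 0.201  0.0151]
```

View pics/sz5.png

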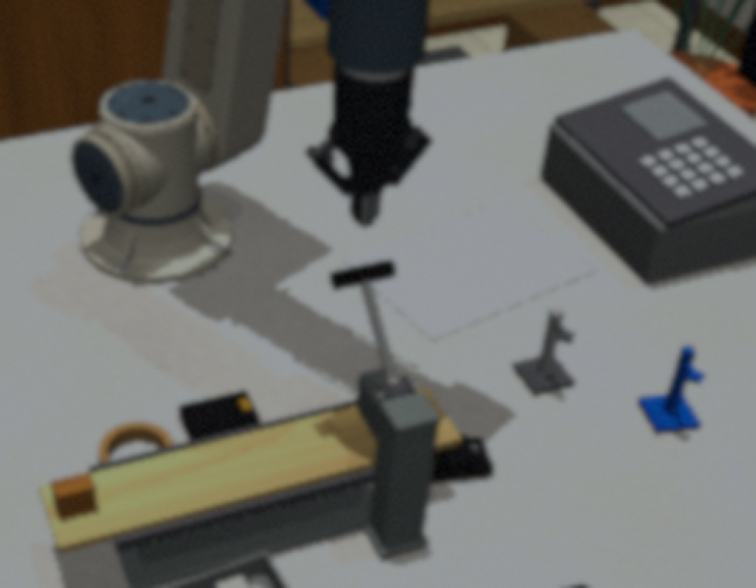

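The lever is back in its rest position, with its bar at (363,274) as before, and the board has not moved. Next I go to the block.

Call:
{"op": "apply_moves", "data": {"rows": [[-1,[-0.005,-0.035,0],0],[-1,[-0.01,-0.075,0],0],[-1,[-0.016,-0.115,0],0],[-1,[-0.022,-0.155,0.01],0],[-1,[-0.028,-0.194,0.02],0],[-1,[-0.034,-0.232,0.03],0],[-1,[-0.04,-0.268,0.045],0],[-1,[-0.046,-0.302,0.06],0]]}}

```text
time: 6.48
tcp_pos: [0.5558, -0.2239, 0.2974]
tool_rot: [-0.001, 0.004, 1.0, 0.0]
ft_force: [1.1, 1.3, -0.7]
finger_gap: 0.0852
```

Call:
{"op": "apply_moves", "data": {"rows": [[-1,[-0.002,-0.02,0.03],0],[-1,[-0.003,-0.031,0.06],0],[-1,[-0.003,-0.031,0.063],0],[-1,[-0.003,-0.031,0.063],0]]}}

```text
time: 6.82
tcp_pos: [0.5573, -0.253, 0.2328]
tool_rot: [-0.004, 0.004, 1.0, 0.001]
ft_force: [1.1, -0.9, 0.9]
finger_gap: 0.0854
```

```bash
python3 - <<'E'
from h import *
np.set_printoptions(precision=4,suppress=True)
to([.5614,-.2534,.118])
im,d=save('top','t6.png')
m=camera_model('wrist');M=np.array(m['mount']);s=observe()
im,d=save('wrist','w6.png');K=np.array(m['camera_matrix'])
q=s['tool_rot'];R=Ro.from_quat([q[1],q[2],q[3],q[0]]).as_matrix()
for n in ['board_grip','lever_grip']:
  for r in look_for('wrist',n)[:2]:
    X=M[:3,:3]@r['xyz']+M[:3,3];print(n,r['conf'],R@X+s['tcp_pos'])
E
```

```text
t 6.8167 tcp [ 0.5573 -0.253   0.2328] F [ 1.06 -0.94  0.94] gap 0.0854
shift [-0.0049 -0.0006  0.1148] yaw -0.0015
board_grip 0.92 [ 0.5558 -0.1269  0.0939]
```

View pics/w6.png

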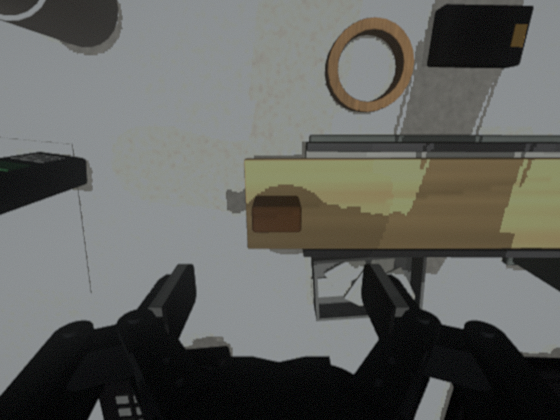

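View pics/t6.png

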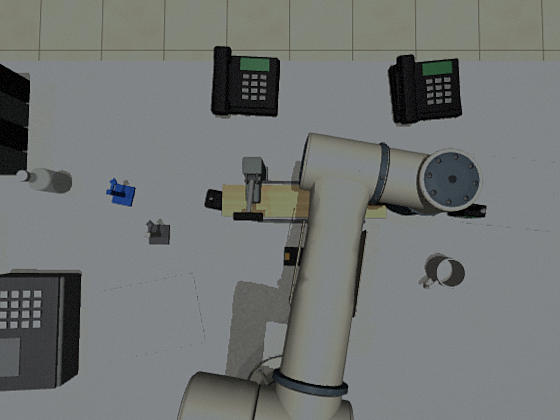

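The wrist view shows the block at (276,214), centred between the fingers (mid-column 279).

Call:
{"op": "apply_moves", "data": {"rows": [[-1,[-0.004,0,0.04],0],[-1,[-0.004,0,0.08],0],[-1,[-0.004,0,0.105],0],[-1,[-0.004,0,0.115],0],[-1,[-0.004,0,0.115],0]]}}

```text
time: 7.43
tcp_pos: [0.5625, -0.2522, 0.1201]
tool_rot: [-0.001, 0.003, 1.0, 0.0]
ft_force: [0.0, 0.0, -0.1]
finger_gap: 0.0854
```

Call:
{"op": "apply_moves", "data": {"rows": [[0,[0,0,0],0],[1,[0,0,0],0],[1,[0,0,0],0],[1,[0,0,0],0],[1,[0,0,0],0],[1,[0,0,0],0],[1,[0,0,0],0],[1,[0,0,0],0]]}}

```text
time: 8.1
tcp_pos: [0.5644, -0.2536, 0.1238]
tool_rot: [0.002, 0.003, 1.0, -0.001]
ft_force: [-0.1, 0.5, 6.6]
finger_gap: 0.0408
```

```bash
python3 - <<'E'
from h import *
to([.5614,-.2534,.118])
im,d=save('wrist','w7.png')
im,d=save('scene','s7.png')
cv2.imwrite('pics/sz7.png',cv2.resize(im[60:270,180:450,::-1],None,fx=2.8,fy=2.8,interpolation=cv2.INTER_CUBIC))
E
```

```text
t 8.1 tcp [ 0.5644 -0.2536  0.1238] F [-0.05  0.54  6.62] gap 0.0408
shift [0.003  0.0002 0.0058] yaw 0.0003
```

View pics/sz7.png

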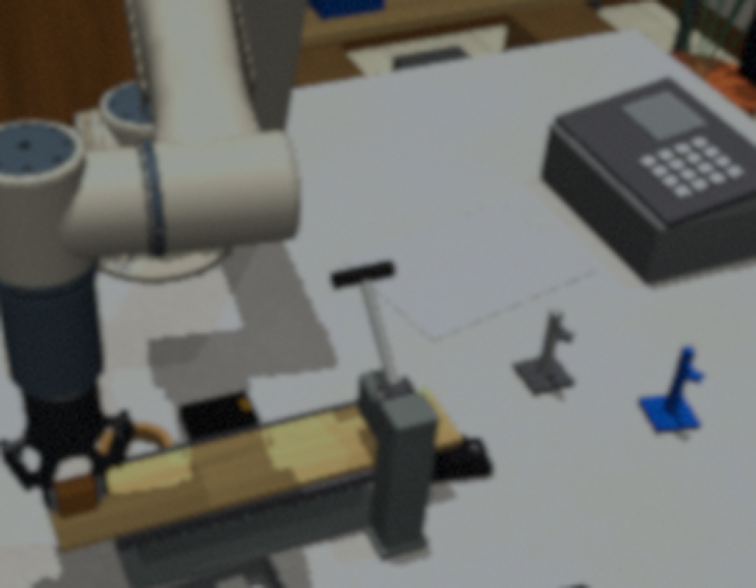

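View pics/w7.png

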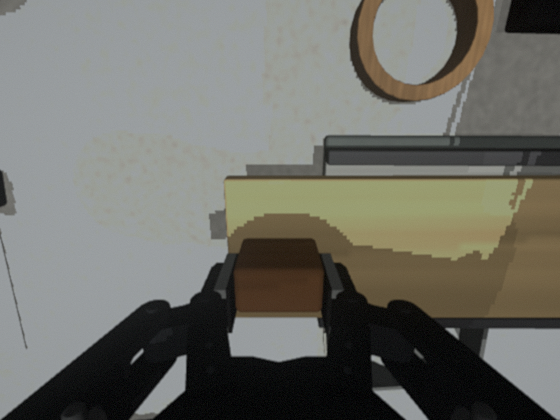

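Call:
{"op": "apply_moves", "data": {"rows": [[1,[0,0.008,0],0],[1,[0,0.022,0],0],[1,[0,0.04,0],0],[1,[0,0.06,0],0],[1,[-0.0005,0.08,0],0],[1,[-0.0005,0.1,0],0],[1,[-0.001,0.12,0],0],[1,[-0.001,0.135,0],0]]}}

```text
time: 8.87
tcp_pos: [0.5664, -0.1181, 0.1238]
tool_rot: [0.002, 0.003, 1.0, -0.001]
ft_force: [0.2, -5.2, 5.5]
finger_gap: 0.041
```

Call:
{"op": "apply_moves", "data": {"rows": [[1,[0,0.012,0],0],[1,[0,0.02,0],0],[1,[0,0.025,0],0],[1,[0,0.025,0],0]]}}

```text
time: 9.2
tcp_pos: [0.5667, -0.0928, 0.1238]
tool_rot: [0.002, 0.003, 1.0, -0.001]
ft_force: [-0.1, 1.4, 7.4]
finger_gap: 0.0408
```

```bash
cat > meas.py <<'E'
from h import *
import sys
np.set_printoptions(precision=4,suppress=True)
n=sys.argv[1]
to([.5658,-.05,.118])
s=observe();q=s['tool_rot'];R=Ro.from_quat([q[1],q[2],q[3],q[0]]).as_matrix()
im,d=save('top',f't{n}.png')
cv2.imwrite(f'pics/tz{n}.png',cv2.resize(im[160:260,100:290,::-1],None,fx=4,fy=4,interpolation=cv2.INTER_CUBIC))
m=camera_model('top');K=np.array(m['camera_matrix'])
v,u=np.mgrid[:420,:560]
P=np.stack([u,v,np.ones_like(u)],-1).reshape(-1,3)@np.linalg.inv(K).T*d.reshape(-1,1)
P=((P-np.array(m['t']))@np.array(m['R'])).reshape(420,560,3)
g=(abs(P[...,2]-.092)<.014)&(P[...,1]>.12)&(P[...,1]<.44)&(abs(P[...,0]-.565)<.04)
# per-row outer end by depth
ends=[]
for r in range(420):
    k=g[r]
    if k.sum()>10:
        c=u[r][k].min(); ends.append((r,c,*P[r,c]))
e=np.array(ends);print(e)
print('end level median',np.median(e[:,3]+.007*e[:,2]), 'z med',np.median(P[g][:,2]), 'z vs y', np.polyfit(P[g][:,1],P[g][:,2],1))
ims,ds=save('scene',f's{n}.png')
cv2.imwrite(f'pics/sz{n}.png',cv2.resize(ims[150:250,290:440,::-1],None,fx=5,fy=5,interpolation=cv2.INTER_CUBIC))
iw,dw=save('wrist',f'w{n}.png')
E
python3 meas.py 8
```

```text
t 9.2 tcp [ 0.5667 -0.0928  0.1238] F [-0.1   1.44  7.39] gap 0.0408
shift [0.0011 0.0428 0.0057] yaw 0.0013
[[186.     165.       0.6029   0.3347   0.0938]
 [187.     165.       0.6      0.3344   0.0945]
 [188.     165.       0.5973   0.3349   0.0925]
 [189.     165.       0.5946   0.335    0.092 ]
 [190.     165.       0.5918   0.335    0.0917]
 [191.     165.       0.5889   0.3348   0.0924]
 [192.     165.       0.5861   0.335    0.0916]
 [193.     165.       0.5834   0.3353   0.0902]
 [194.     165.       0.5806   0.3352   0.0904]
 [195.     165.       0.5774   0.3339   0.0944]
 [196.     165.       0.5748   0.3347   0.0917]
 [197.     165.       0.5723   0.3359   0.0874]
 [198.     165.       0.5693   0.3349   0.0907]
 [199.     165.       0.5664   0.3346   0.0912]
 [200.     165.       0.5636   0.3346   0.0912]
 [201.     165.       0.5607   0.3343   0.0918]
 [202.     165.       0.5579   0.3344   0.0915]
 [203.     165.       0.5553   0.3352   0.0886]
 [204.     165.       0.5523   0.3341   0.0919]
 [205.     165.       0.5494   0.3337   0.0932]
 [206.     165.       0.5467   0.3342   0.0912]
 [207.     164.       0.5439   0.337    0.091 ]
 [208.     164.       0.541    0.3367   0.092 ]
 [209.     164.       0.5383   0.3372   0.09  ]
 [210.     164.       0.5356   0.338    0.0872]
 [211.     164.       0.5326   0.3367   0.0911]
 [212.     164.       0.5299   0.337    0.0899]
 [213.     164.       0.527    0.3362   0.0925]]
end level median 0.33906794191749434 z med 0.09139343544281636 z vs y [-0.0019  0.092 ]
```

View pics/tz8.png

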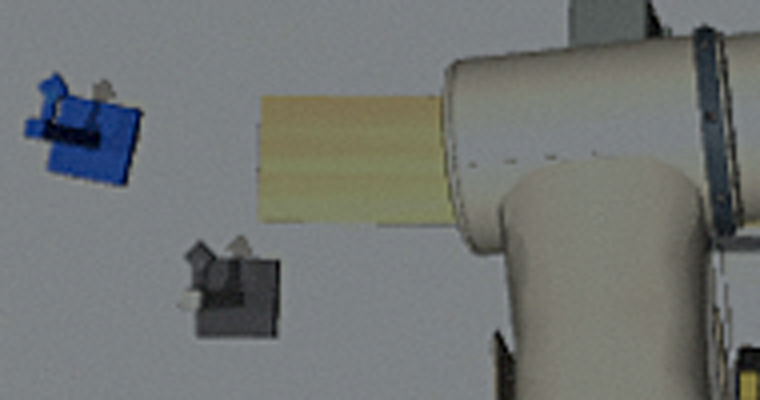

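View pics/sz8.png

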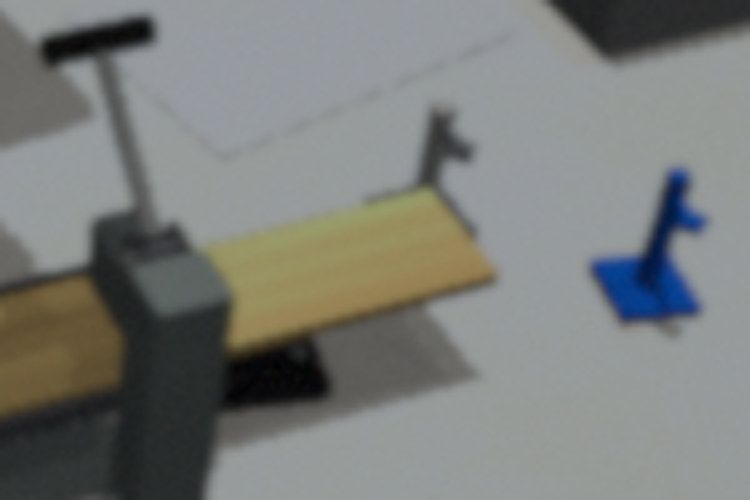

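View pics/w8.png

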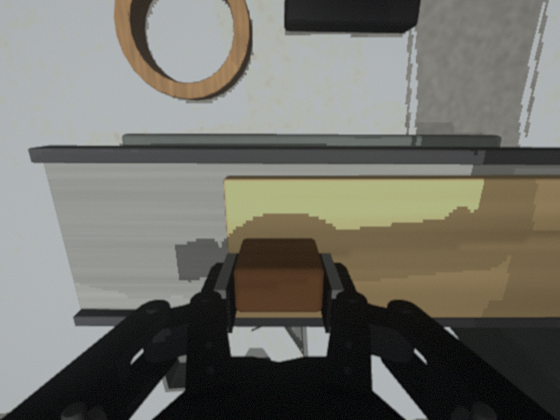

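The board end is at top column ≈164.2 and the pointer at ≈149, so about 40 mm remain. The lever is up and the board flat.

Call:
{"op": "apply_moves", "data": {"rows": [[1,[0,0.006,0],0],[1,[0,0.014,0],0],[1,[-0.0003,0.022,0],0],[1,[-0.0003,0.03,0],0],[1,[-0.0003,0.035,0],0],[1,[-0.0003,0.038,0],0],[1,[-0.0003,0.038,0],0],[1,[-0.0003,0.038,0],0]]}}

```text
time: 10.02
tcp_pos: [0.5672, -0.0555, 0.1238]
tool_rot: [0.002, 0.003, 1.0, -0.001]
ft_force: [-0.8, -1.5, 6.8]
finger_gap: 0.0412
```

```bash
python3 meas.py 9; python3 - <<'E'
import cv2,numpy as np
im=cv2.imread('pics/t9.png').astype(int)
for r in list(range(190,214,3)): print(r,'sat',[int(im[r,c,2]-im[r,c,0]) for c in range(144,160)])
for r in range(217,233): print(r,'gray',[int(im[r,c].mean()) for c in range(142,160)])
E
```

```text
t 10.0167 tcp [ 0.5672 -0.0555  0.1238] F [-0.79 -1.52  6.84] gap 0.0412
shift [0.0015 0.0055 0.0058] yaw 0.0006
[[186.     152.       0.6031   0.3727   0.0896]
 [187.     152.       0.6002   0.3723   0.0908]
 [188.     152.       0.597    0.3711   0.094 ]
 [189.     152.       0.5946   0.3724   0.0901]
 [190.     152.       0.5914   0.371    0.0939]
 [191.     152.       0.5886   0.3712   0.0931]
 [192.     152.       0.5861   0.3721   0.0902]
 [193.     152.       0.5832   0.3717   0.0912]
 [194.     152.       0.5803   0.3715   0.0918]
 [195.     152.       0.5775   0.3717   0.091 ]
 [196.     152.       0.5747   0.3714   0.0915]
 [197.     152.       0.5719   0.3715   0.091 ]
 [198.     152.       0.5688   0.3701   0.0952]
 [199.     151.       0.5661   0.3738   0.0922]
 [200.     151.       0.5634   0.374    0.0915]
 [201.     151.       0.5607   0.375    0.0884]
 [202.     151.       0.5578   0.374    0.091 ]
 [203.     151.       0.5548   0.3733   0.0928]
 [204.     151.       0.5521   0.3739   0.0911]
 [205.     151.       0.5491   0.3723   0.0954]
 [206.     151.       0.546
[... 1789 characters left out ...]
25 gray [128, 130, 130, 134, 117, 80, 68, 74, 84, 63, 32, 45, 59, 60, 60, 28, 27, 29]
226 gray [129, 130, 129, 130, 134, 116, 73, 72, 81, 47, 44, 58, 61, 58, 62, 43, 35, 35]
227 gray [129, 128, 126, 129, 133, 123, 75, 71, 51, 36, 57, 63, 60, 54, 63, 39, 32, 31]
228 gray [131, 127, 131, 131, 132, 121, 72, 55, 52, 35, 55, 62, 62, 57, 67, 40, 33, 35]
229 gray [128, 128, 128, 127, 133, 123, 74, 58, 53, 48, 61, 65, 55, 65, 63, 40, 38, 33]
230 gray [128, 129, 131, 129, 136, 126, 72, 60, 52, 46, 59, 61, 67, 65, 42, 27, 36, 30]
231 gray [128, 129, 129, 128, 123, 110, 59, 46, 31, 38, 56, 61, 60, 62, 42, 41, 39, 34]
232 gray [129, 129, 128, 126, 112, 95, 75, 69, 37, 23, 43, 41, 46, 47, 31, 36, 31, 31]
```

View pics/tz9.png

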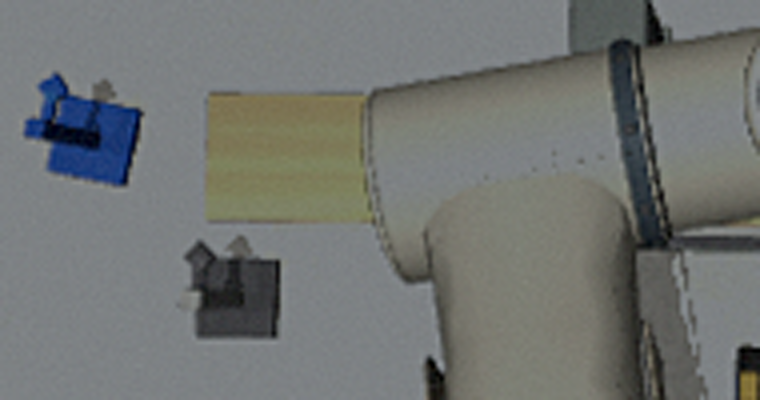

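View pics/sz9.png

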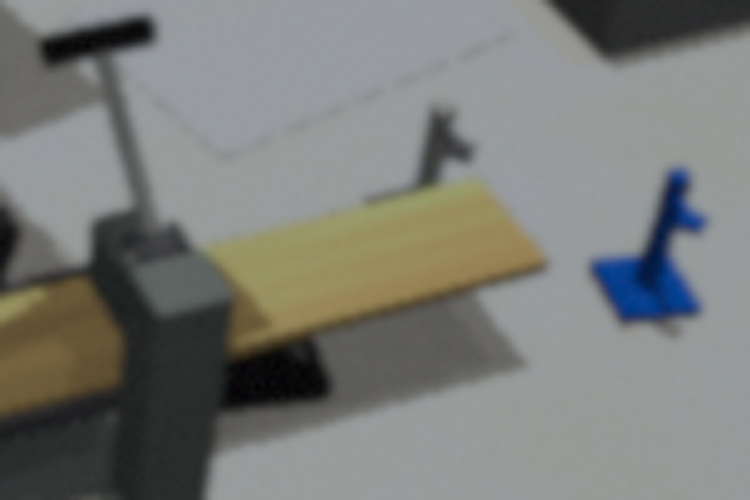

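```bash
python3 - <<'E'
from h import *
np.set_printoptions(precision=4,suppress=True)
def ray(cam,u,v,z):
    a=back(cam,u,v,.5);b=back(cam,u,v,1.5);return a+(b-a)*(z-a[2])/(b[2]-a[2])
n=np.array([.007,1,0])
t=ray('top',149.25,221.5,.095);e=ray('top',151.1,200,.092);e2=ray('top',150.85,212,.092);e3=ray('top',151.6,188,.092)
print(t,e,e2,e3,[float(x@n) for x in (t,e,e2,e3)])
# scene zoom coordinates -> px: (x+.5)/5-.5+offset
f=lambda x,y:((x+.5)/5-.5+290,(y+.5)/5-.5+150)
for nm,(x,y),z in (('near corner',(487,180),.092),('far corner',(547,264),.092),('tip',(472,152),.092)):
    p=ray('scene',*f(x,y),z);print(nm,p,p@n)
im=cv2.imread('pics/s9.png');cv2.imwrite('pics/z9b.png',cv2.resize(im[165:210,370:410],None,fx=14,fy=13,interpolation=cv2.INTER_CUBIC))
for X in ([.506,.3773,.092],):print(proj('scene',X))
E
```

```text
[0.5029 0.3763 0.095 ] [0.5633 0.3735 0.092 ] [0.5296 0.3734 0.092 ] [0.5972 0.3729 0.092 ] [0.3797871365360431, 0.377482641846062, 0.3771398429575816, 0.3771202863134293]
near corner [0.5318 0.3775 0.092 ] 0.381268121103987
far corner [0.618 0.37  0.092] 0.37429885998708073
tip [0.5026 0.3835 0.092 ] 0.38697680544176094
[382.9564 180.9932]
```

View pics/z9b.png

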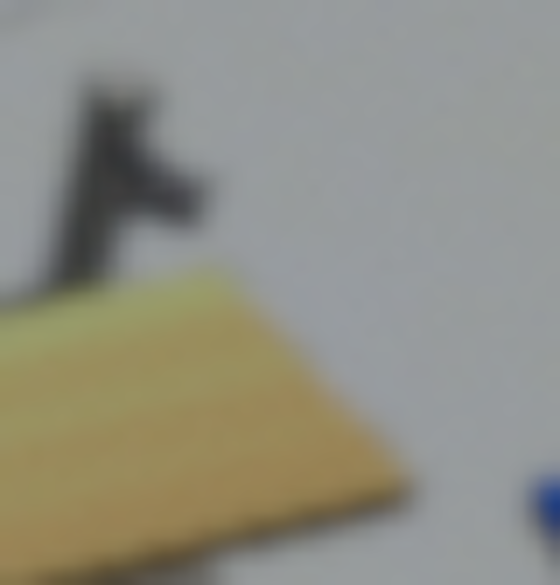

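```bash
python3 - <<'E'
import cv2
for n in (2,3):
    im=cv2.imread(f'pics/w{n}.png');a=cv2.resize(im[110:220,440:560],None,fx=4,fy=4,interpolation=cv2.INTER_CUBIC);b=cv2.resize(im[170:280,310:390],None,fx=4,fy=4,interpolation=cv2.INTER_CUBIC)
    cv2.imwrite(f'pics/wz{n}.png',cv2.hconcat([b,a]))
E
```

```text
(no output)
```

View pics/wz2.png

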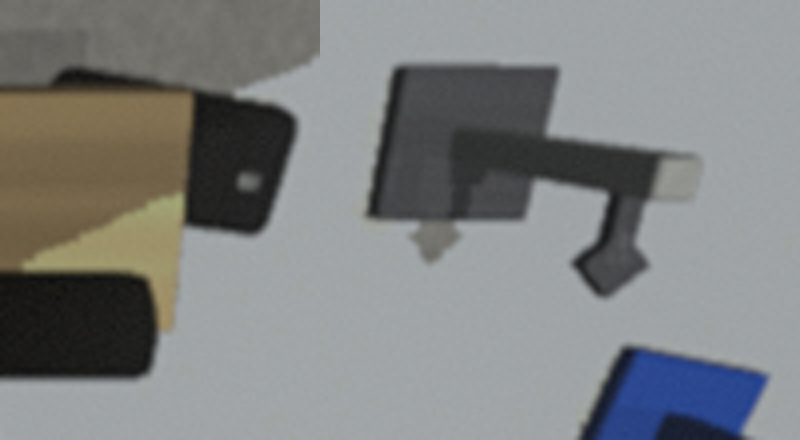

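View pics/wz3.png

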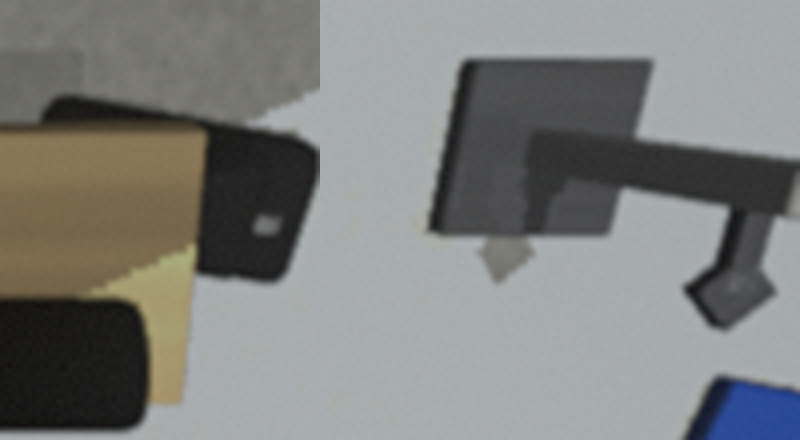

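```bash
python3 - <<'E'
from h import *
np.set_printoptions(precision=4,suppress=True)
m=camera_model('wrist');M=np.array(m['mount']);K=np.array(m['camera_matrix'])
def go(tcp,q,pts):
    R=Ro.from_quat([q[1],q[2],q[3],q[0]]).as_matrix()
    for u,v in pts:
        d=R@M[:3,:3]@np.linalg.inv(K)@[u,v,1];o=R@M[:3,3]+tcp;p=o+d*(.092-o[2])/d[2];print(p,p@[.007,1,0])
go([.4986,.0691,.3489],[-.0005,.002,1,0],[(357.9,192.9),(352.9,252.1),(511.4,183.4)])
go([.5006,.0794,.2911],[.001,.004,1,0],[(361.4,202.1),(355.4,270.6),(540.9,191.6)])
E
```

```text
[0.5201 0.1779 0.092 ] 0.18157575346552834
[0.6086 0.1779 0.092 ] 0.18219624638981413
[0.5078 0.382  0.092 ] 0.38555546256979484
[0.5185 0.1767 0.092 ] 0.180356657566904
[0.6083 0.1766 0.092 ] 0.18085254358342426
[0.5077 0.3807 0.092 ] 0.38428726543011804
```

```bash
python3 - <<'E'
from h import *
np.set_printoptions(precision=4,suppress=True)
m=camera_model('wrist');M=np.array(m['mount']);K=np.array(m['camera_matrix'])
def edge(n,tcp,q,rows,c0,c1):
    im=cv2.imread(f'pics/w{n}.png').astype(float)
    R=Ro.from_quat([q[1],q[2],q[3],q[0]]).as_matrix()
    out=[]
    for v in rows:
        s=im[v,c0:c1,2]-im[v,c0:c1,0]
        lo,hi=np.median(s[:6]),np.median(s[-6:]);th=(lo+hi)/2
        i=np.where(s>th)[0][0];u=c0+i-1+(th-s[i-1])/(s[i]-s[i-1])
        d=R@M[:3,:3]@np.linalg.inv(K)@[u,v,1];o=R@M[:3,3]+tcp;p=o+d*(.092-o[2])/d[2];out.append([u,v,*p,p@[.007,1,0]])
    print(n,np.array(out))
edge(6,[.5573,-.253,.2328],[-.003,.004,1,.001],range(168,185,8),232,262)
edge(7,[.5644,-.2536,.1238],[.002,.003,1,-.001],range(182,205,8),213,240)
edge(9,[.5672,-.0555,.1238],[.002,.003,1,-.001],range(182,205,8),213,240)
E
```

```text
6 [[243.7778 168.       0.5229  -0.2825   0.092   -0.2788]
 [244.125  176.       0.5302  -0.2825   0.092   -0.2788]
 [244.41   184.       0.5377  -0.2825   0.092   -0.2788]]
7 [[223.2596 182.       0.519   -0.2816   0.092   -0.278 ]
 [223.5463 190.       0.5234  -0.2818   0.092   -0.2781]
 [224.1574 198.       0.5279  -0.2817   0.092   -0.278 ]]
9 [[223.05   182.       0.5218  -0.0836   0.092   -0.08  ]
 [223.2946 190.       0.5262  -0.0838   0.092   -0.0801]
 [223.9545 198.       0.5307  -0.0837   0.092   -0.08  ]]
```

```bash
python3 - <<'E'
from h import *
np.set_printoptions(precision=4,suppress=True)
m=camera_model('wrist');M=np.array(m['mount']);K=np.array(m['camera_matrix']);print(K)
def pj(tcp,q,X):
    R=Ro.from_quat([q[1],q[2],q[3],q[0]]).as_matrix()
    c=M[:3,:3].T@(R.T@(np.array(X)-tcp)-M[:3,3]);c=K@c;return c[:2]/c[2]
for n,tcp,q in ((2,[.4986,.0691,.3489],[-.0005,.002,1,0]),(3,[.5006,.0794,.2911],[.001,.004,1,0])):
  for y in (.377,.381):
    for z in (.089,.095):
      u,v=pj(tcp,q,[.507,y,z]);
      print(n,y,z,'zoom',(u-440+.4)*4+320,(v-110+.4)*4)
# averaged top + upscaled
acc=np.mean([get_image('top')[0].astype(float) for _ in range(8)],0)
np.save('acc.npy',acc)
g=acc.mean(2)
for r in range(217,234): print(r,g[r,143:158].round(0).astype(int))
sat=acc[...,0]-acc[...,2]
for r in range(186,214,3):
    s=sat[r];lo=s[140:148].mean();hi=s[154:160].mean();print(r,151.5-np.clip((s[150:153]-lo)/(hi-lo),0,1.2).sum()+1)
print(observe()['tcp_pos'],observe()['time'])
c=acc[205:240,138:182,::-1].clip(0,255).astype(np.uint8)
cv2.imwrite('pics/acc.png',cv2.resize(c,None,fx=16,fy=16,interpolation=cv2.INTER_NEAREST))
E
```

```text
[[289.1199   0.     278.2903]
 [  0.     289.1199 208.9319]
 [  0.       0.       1.    ]]
2 0.377 0.089 zoom 586.0762658319553 290.8859265598559
2 0.377 0.095 zoom 599.6332030146363 294.94985420154467
2 0.381 0.089 zoom 597.979892717551 290.83703538394525
2 0.381 0.095 zoom 611.7140472408161 294.9002855547202
3 0.377 0.089 zoom 703.8547944332269 323.1846386267223
3 0.377 0.095 zoom 721.7692876087377 328.5693665105588
3 0.381 0.089 zoom 717.780667891997 323.0740933798828
3 0.381 0.095 zoom 735.9380815579731 328.45705734465605
217 [129 129 128 128 129 129 128 129 129 129 130 130 130 128 130]
218 [129 129 129 130 129 130 130 131 130 129 129 129 130 129 130]
219 [129 129 129 129 130 133 124 126 132 130 129 130 129 128 133]
220 [129 130 128 130 132 129  87  82 122 133 131 130 130 133 126]
221 [129 129 130 133 130  97  61  33  79 123 133 131 131 125  93]
222 [129 130 132 128  97  61  57  59  37  80 124 135 134 109 105]
223 [130 131 129  96  59  60  60  62  58  37  80 124 130 131 135]
224 [129 130 122  80  54  71  72  72  64  54  26  84  93  93  94]
225 [129 130 133 118  80  67  74  83  63  39  44  56  58  58  35]
226 [129 130 131 136 114  73  74  82  45  46  59  62  61  64  42]
227 [128 130 129 133 123  75  69  53  30  57  63  61  60  62  40]
228 [128 128 129 132 122  72  56  51  37  58  62  60  61  65  41]
229 [130 130 129 132 123  74  59  52  48  60  62  60  61  61  41]
230 [129 129 130 133 124  74  59  49  45  60  61  62  64  42  36]
231 [129 129 131 126 112  61  46  33  40  59  60  60  60  42  33]
232 [129 130 131 111  94  76  71  35  25  41  43  44  45  38  35]
233 [130 129 126 128 130 138 130  67  28  29  28  34  30  29  30]
186 151.71227786752826
189 151.6263440860215
192 151.56719270126987
195 151.27880914647952
198 151.19996354356545
201 151.10796006101788
204 150.8623223319682
207 150.8367680321689
210 150.90970690198552
213 150.67860584645038
[ 0.5672 -0.0555  0.1238] 10.5667
```

View pics/acc.png

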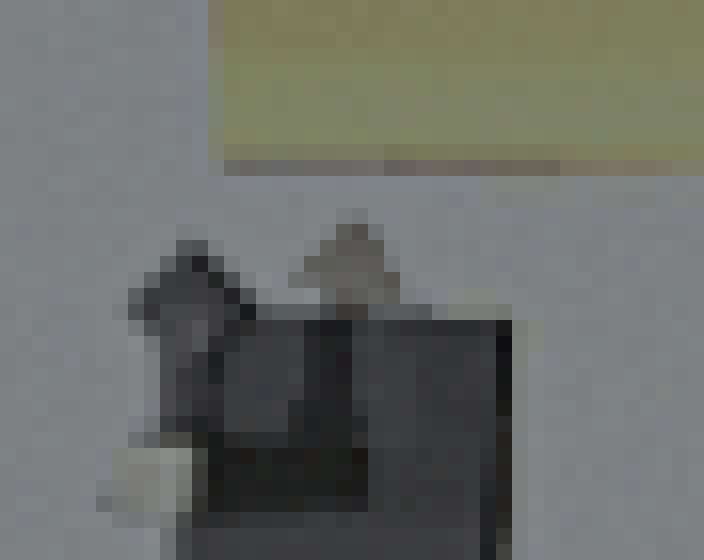

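Taking the parallax of the 6 mm thick pointer into account, the two measures agree: about 2.3 mm left by the top view and 1.6–2.3 mm by the wrist views. I'll move 2.2 mm.

Call:
{"op": "apply_moves", "data": {"rows": [[1,[0,0.001,0],0],[1,[0,0.0022,0],0],[1,[0,0.0022,0],0],[1,[0,0.0022,0],0],[1,[0,0.0022,0],0]]}}

```text
time: 10.98
tcp_pos: [0.5672, -0.054, 0.1238]
tool_rot: [0.002, 0.003, 1.0, -0.001]
ft_force: [-0.3, -4.0, 6.1]
finger_gap: 0.0411
```

```bash
python3 - <<'E'
from h import *
np.set_printoptions(precision=4,suppress=True)
s=observe();print(s['tcp_pos'],s['ft_force'],s['finger_gap'])
F=[get_image('top') for _ in range(6)]
acc=np.mean([a.astype(float) for a,_ in F],0);sat=acc[...,0]-acc[...,2]
for r in range(186,214,3):
    x=sat[r];lo=x[138:146].mean();hi=x[154:160].mean();print(r,152.5-np.clip((x[148:153]-lo)/(hi-lo),0,1.2).sum())
D=np.mean([d for _,d in F],0)
for u in (153,165,180):
  print([back('top',u,v,D[v,u])[2].round(4) for v in (190,200,210)])
cv2.imwrite('pics/acc2.png',cv2.resize(acc[170:250,100:220,::-1].clip(0,255).astype(np.uint8),None,fx=6,fy=6,interpolation=cv2.INTER_CUBIC))
im,d=save('scene','s11.png')
cv2.imwrite('pics/sz11.png',cv2.resize(im[90:290,180:450,::-1],None,fx=2.9,fy=2.9,interpolation=cv2.INTER_CUBIC))
E
```

```text
[ 0.5672 -0.054   0.1238] [-0.2739 -3.9824  6.1119] 0.04106799852652643
186 150.8985287754219
189 150.897223466189
192 150.9058394160584
195 150.72710622710622
198 150.72290223868578
201 150.68407867879012
204 150.6207065750736
207 150.48225644459325
210 150.37473816506073
213 149.81447914391788
[np.float64(0.092), np.float64(0.0907), np.float64(0.0891)]
[np.float64(0.0927), np.float64(0.0911), np.float64(0.0914)]
[np.float64(0.0914), np.float64(0.0924), np.float64(0.0916)]
```

View pics/acc2.png

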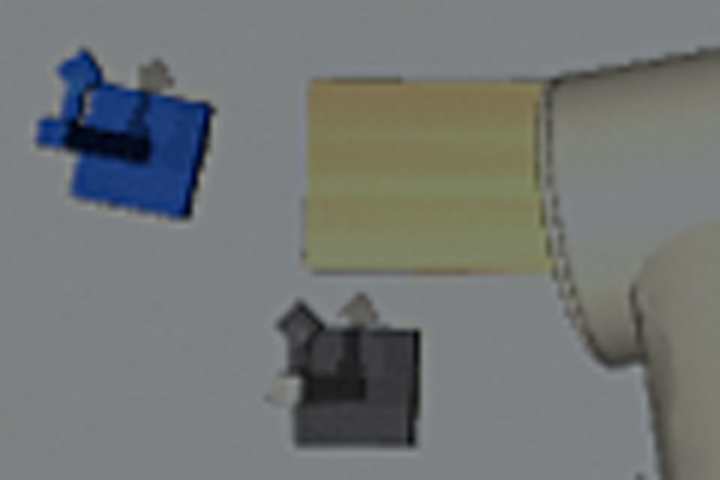

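View pics/sz11.png

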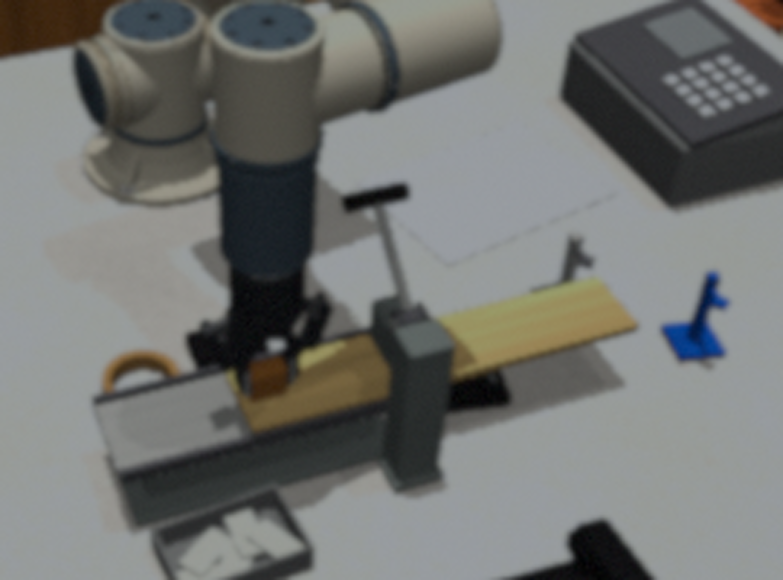

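Call:
{"op": "apply_moves", "data": {"rows": [[1,[0,0.0008,0],0],[1,[0,0.0012,0],0],[1,[0,0.0012,0],0],[1,[0,0.0009,0],0],[1,[0,0.0009,0],0],[1,[0,0.0009,0],0]]}}

```text
time: 11.83
tcp_pos: [0.5672, -0.0531, 0.1238]
tool_rot: [0.002, 0.003, 1.0, -0.001]
ft_force: [-0.7, -3.1, 6.5]
finger_gap: 0.0418
```

```bash
python3 - <<'E'
from h import *
np.set_printoptions(precision=4,suppress=True)
s=observe();print(s['time'],s['tcp_pos'],s['ft_force'],s['finger_gap'],abs(s['joint_velocities']).max())
F=[get_image('top') for _ in range(6)]
acc=np.mean([a.astype(float) for a,_ in F],0);sat=acc[...,0]-acc[...,2]
def ray(cam,u,v,z):
    a=back(cam,u,v,.5);b=back(cam,u,v,1.5);return a+(b-a)*(z-a[2])/(b[2]-a[2])
n=[.007,1,0];L=[]
for r in range(187,212,2):
    x=sat[r];lo=x[138:146].mean();hi=x[154:160].mean();u=152.5-np.clip((x[148:153]-lo)/(hi-lo),0,1).sum();L.append(ray('top',u,r,.092)@n)
print(np.array(L),np.mean(L),'tip',ray('top',149.2,221.5,.095)@n)
s=observe();print(s['tcp_pos'])
E
```

```text
11.8333 [ 0.5672 -0.0531  0.1238] [-0.7216 -3.0974  6.5278] 0.04175412280612855 0.0012595396899816578
[0.3795 0.3794 0.3795 0.3794 0.3793 0.3793 0.3797 0.3802 0.3797 0.3796
 0.3798 0.3803 0.38  ] 0.37967561575464576 tip 0.3799273910377356
[ 0.5672 -0.053   0.1238]
```

```bash
python3 -c "
from bench import *
print(close_job())"
```

```text
the job is handed in; nothing more can be done
None
```

The board is stamped, slid out to the grey gauge's pointer and still held by its grip block. I handed the job in about 12 s in.

- **Stamping:** I pushed the lever down with closed fingers until the force rose sharply to about 34 N with almost no further movement, which I took as the stop. I then let it up along its arc. A scene picture, taken before the board was touched, showed it back at rest.
- **Sliding:** I gripped the block across its 42 mm length and slid the board about 200 mm outward between the rails.

**Last checks:**
- **End position:** by the top camera the board's end is 0.3 mm short of the pointer. The wrist views taken before the slide put it between about 0.2 mm short and 0.8 mm past.
- **Flat and still:** the board's top read about 91–92 mm high along the overhang just before the last sub-millimetre move. At hand-in the arm was at rest and the fingers were closed on the block at 42 mm. The wrist read about 6.5 N from pressing the board onto the bed and a 3 N sideways push left from the slide.
- **Other items:** in the last scene and top pictures, none of the items in view had visibly moved. I made no separate measurement of them.

One early disagreement: my first wrist reading said about 5 mm was left when the top camera said 2.3 mm. I had overlooked the pointer's thickness in that reading, and the two agreed after I corrected it.

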